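# Hang the socket plug on the drip stand's swivel hook

### The job

The post-socket plug (the short rectangular tube with a rod loop on top) is ready to be primed. While it still stands on the bench, push the empty swivel hook of the drip stand round until it points out over the middle of the drip tray and leave it there; then hang the plug on it, the hook through its loop and the loop down in the bend, so that it is left hanging still and upright over the tray. Leave the tube offcut, the pipe stub, the grinding disc and the grinder where they are, and do not knock the plug over.

Things in the scene. Friction and masses are not known exactly. Their poses are not given: they have to be found in the camera images.
- post_axis (a point): Drip stand bolted to the bench: grey base plate 245 x 140 x 8 mm, drip tray near one end, upright round post (20 mm) near the other; a collar (28 mm) turns on the post's top and carries the hook. This point: on the post's vertical axis, 215 mm above the bench, level with the centre line of the hook's level arm; the stand's top (a nut) is 13 mm higher. Its x axis points from tray to post.
- tray_mid (a point): Middle of the drip tray's floor, 100 mm from the post's axis and 11 mm above the bench. The tray is 165 mm long (away from the post), 130 mm wide; its rim stands 28 mm above the bench.
- hook_seat (a point): Swivel hook: 7 mm round steel bar, level to 80 mm from the post's axis, then dipping 7 mm to the bend at 100 mm and rising to the upturned tip at 122 mm, whose top is 14 mm above this point. This point: top of the bar at the lowest place of the bend, 100 mm from the post's axis, 3.5 mm below the level arm's centre line; here the loop must rest. x points outward along the hook, z up.
- swivel (a joint): Angle of the hook about the post, rad, counter-clockwise from above: 0 pointing directly away from the tray, pi or -pi over the middle of the tray. No stops; stiff friction (about 0.15 N m), so it stays where it is left.
- plug_grip (a point): Post-socket plug: 50 x 30 mm rectangular steel tube, 60 mm long, standing on end, closed on top, with a rod loop; 0.28 to 0.56 kg. This point: tube's centre line, 4 mm below its top (56 mm above its foot). Hold it here across the 50 mm width (its y), a finger on either side of the loop, gripper's body clear above the loop. x along the 30 mm side, z up; same when turned by half a turn.
- plug_loop (a point): Plug's loop: upright arch of 6 mm rod on the tube's top, in the plug's y-z plane, 36 mm wide and 38 mm high; the opening is 24 mm wide, 32 mm high, and the hook passes through it along the plug's x. This point: underside of the crown, 92 mm above the foot, 36 mm above plug_grip; it comes to lie on hook_seat. Same axes as plug_grip.
- offcut_mid (a point): Bystander: plain offcut of the same 50 x 30 mm tube, 70 mm high, standing, open, without a loop. Its centre.
- pipe_mid (a point): Bystander: stub of round steel pipe, 48 mm diameter, 55 mm high, standing. Its centre.
- disc_mid (a point): Bystander: teal grinding disc, 115 mm diameter, 9 mm high, lying flat. Its centre.
- grinder_mid (a point): Bystander: cordless angle grinder lying on its disc and battery, about 320 mm long along its y axis and 105 mm high. Its middle.

How it is judged:
By the outcome, as a careful person would: the job done as asked, in the order asked, and still so for the second after the job is handed in, with the robot touching nothing.
It also fails if it takes over 72 s, if anything falls off the work surface, if the arm or the gripper's body presses on something with over 40 N, if the wrist force passes 120 N, or if a joint passes its speed limit or range.

### The arm

A 6-joint arm with a two-finger parallel gripper is mounted at the origin on the work surface. World frame = base frame: x ahead of the robot, y to its left, z up, the work surface at z = 0. Lengths are in mm, angles in rad, forces in N, time in s.
With the tool pointing down it reaches from about 350 to 775 mm from the base axis. Payload 7.3 kg.
Tool frame: the origin (TCP) lies at the centre of the arm's flange, where the gripper is bolted on; the fingertips stand 178 mm ahead of it and the grasp point (between the pads) lies 159 mm ahead of it; z points along the fingers, y is the direction in which the jaws open and shut (so a half turn about z gives the same grasp; the last joint's range is limited). The gripper opens to 92 mm and grips with 3 to 60 N. Pads are 19 mm wide; open, the fingers measure 130 mm over their backs; the gripper's body (75 mm by 190 mm) begins 47 mm behind the grasp point.
Start: joints at [1.204, 0.342, 1.524, -0, 1.275, -0.146], TCP at [114.958, 512.262, 404.741] pointing down, gripper open.
Joint ranges: [-2.53, 2.53], [-0.77, 2.02], [0.04, 2.7], [-1, 4.14], [0.28, 2.66], [-3.11, 3.11]. Speed limits (rad/s): [2.57, 2.57, 3.14, 3.14, 3.14, 3.14].

### API

Orientations are given as [roll, pitch, yaw] about the fixed x, y, z axes, in that order (R = Rz(yaw) Ry(pitch) Rx(roll)).
In Python, from plant import get_obs, capture, close_job gives the robot as it stands. The module is installed in compiled form; this text tells all that it offers.
- The arm moves only by the shell command python3 -m pendant 'ROWS'. ROWS is JSON, a list of rows, each a list of 3 entries, a list of its own where there are three numbers: the shift along the tool's x, y, z in m, then the turn, a rotation vector about the tool's x, y, z in rad, then the finger opening in m, from 0 to 0.0918. In form: [[[tx, ty, tz], [wx, wy, wz], fingers], ...]. A call has 1 to 10 rows; each row is the pose to reach, as a shift and turn from the pose commanded when the call began, along the tool's axes at that moment; what a row does not reach only later rows make up. A row lasts 1/12 s, in which the tool goes at most 41.7 mm and 7.16 degrees, less where a joint would pass 70% of its speed; a pose out of reach is approached as far as the arm can. A call with a gripper value outside its range is refused whole. The fingers move at their own pace and stop on an object; the grip force is fixed at half the most. Time passes only in rows, so rows that repeat a pose let the fingers close. It gives the time, the measured TCP pose, the force and the opening at its end, in the units of the state.
- get_obs(): the state, without advancing time (a new reading comes with each control period).
- capture(name): name is "scene" or "top" or "wrist"; returns a dict with "color" (480x640x3 uint8, red, green, blue), "mtx" (3x3 intrinsics, pixels), "dist" ([k1, k2, p1, p2, k3] as OpenCV has them; the pictures are not rectified), "rvec" (rotation vector, rad) and "tvec" (3), from world to camera coordinates, as OpenCV has them. Camera axes: x right, y down, z forward; pixel columns grow to the right and rows downward; lengths in mm; the calibration is good to about 2 mm. A picture is of the moment at which its call begins. There is no depth.
- close_job(): hands the job in, once; it reports no verdict.
The state is a dict: "time": time; "joint_positions": joint angles; "dq": joint speeds; "tau": joint torques, N m; "tool_pos": TCP position; "tcp_rot": TCP orientation; "contact_force": force on the tool from outside, world axes, zero at the start; "moment": the same for the moment, N m; "grip_width": finger opening in mm.
Only numpy, scipy, OpenCV 4.12 (cv2) and the standard library are available. Lean on these libraries where they do the work, as an engineer would, in place of code of your own. Each camera call takes 0.05 s, during which the arm holds its last target. There are 200 camera calls.

## Working session

There is one attempt and no reset: what is moved stays moved. The work goes in short steps, Python scripts to look and compute and a shell command to move; the robot and the scene stay as the last step left them, time stands still between calls to the robot, and variables do not carry over. Pictures are saved under pics/ and viewed, about 8 in all and at most 12, crops included, and the job is handed in when it is done.

```bash
mkdir -p pics
cat > h.py <<'E'
import cv2,numpy as np
from plant import get_obs,capture
def load(n):
    d=np.load(f'pics/{n}.npz'); return {k:d[k] for k in d}
def snap(n,tag):
    c=capture(n); np.savez(f'pics/{tag}.npz',**{k:np.asarray(v) for k,v in c.items()})
    cv2.imwrite(f'pics/{tag}.png',c['color'][:,:,::-1]); return c
def ray(c,uv):
    p=cv2.undistortPoints(np.array([[uv]],float),c['mtx'],c['dist'])[0,0]
    R=cv2.Rodrigues(np.array(c['rvec'],float))[0]; t=np.array(c['tvec'],float).ravel()
    o=-R.T@t; d=R.T@np.array([p[0],p[1],1]); return o,d/np.linalg.norm(d)
def plane(c,uv,z):
    o,d=ray(c,uv); return o+d*(z-o[2])/d[2]
def tri(*cu):
    A=0;b=0
    for c,uv in cu:
        o,d=ray(c,uv); P=np.eye(3)-np.outer(d,d); A=A+P; b=b+P@o
    x=np.linalg.solve(A,b)
    res=[np.linalg.norm((np.eye(3)-np.outer(d,d))@(x-o)) for o,d in [ray(c,uv) for c,uv in cu]]
    return x,res
def proj(c,X): return cv2.projectPoints(np.array(X,float).reshape(-1,1,3),np.array(c['rvec'],float),np.array(c['tvec'],float),c['mtx'],c['dist'])[0].reshape(-1,2)
E
python3 - <<'E'
from h import *
a=snap('scene','s0');b=snap('top','t0');w=snap('wrist','w0')
for c in(a,b,w): print(np.round(ray(c,(320,240)),2).tolist(), c['mtx'][0][0])
o=get_obs();print({k:np.round(v,3).tolist() for k,v in o.items()})
E
```

```text
[[1062.25, -655.41, 709.99], [-0.49, 0.62, -0.62]] 467.8171383532559
[[466.91, -93.34, 944.84], [0.2, -0.01, -0.98]] 441.62224626150214
[[45.81, 527.98, 383.93], [0.26, -0.05, -0.97]] 389.20613583164055
{'time': 0.15, 'joint_positions': [1.204, 0.343, 1.525, 0.0, 1.275, -0.146], 'dq': [-0.0, -0.004, -0.002, -0.001, 0.002, 0.0], 'tau': [0.001, -43.147, -24.435, 0.072, 0.054, -0.0], 'tool_pos': [114.92, 512.18, 404.226], 'tcp_rot': [-3.14, -0.0, 2.921], 'contact_force': [0.634, 0.254, 0.138], 'moment': [-0.005, -0.0, -0.037], 'grip_width': 91.806}
```

View pics/s0.png

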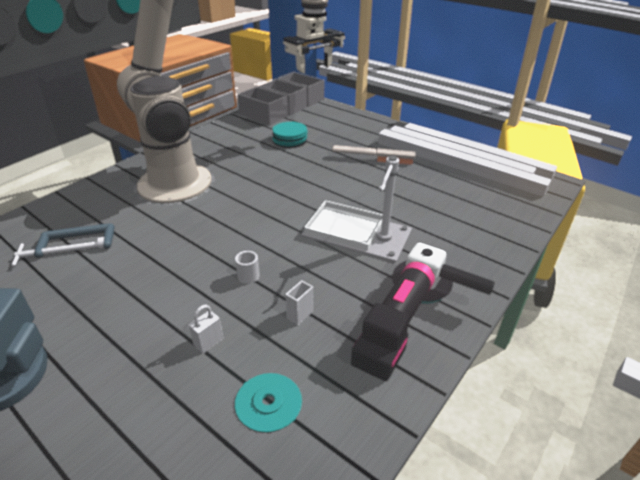

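View pics/t0.png

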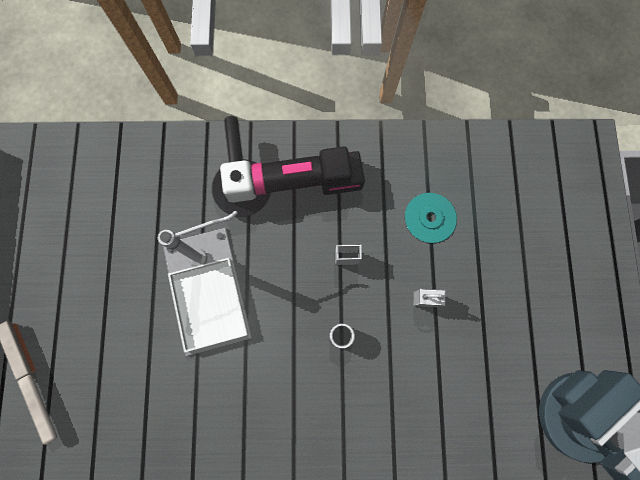

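Scene: plug at (205,328), post top at (391,160), hook toward (380,185), tray (345,225). Top: plug (430,298), offcut (348,254), pipe (342,336), post top (166,238), hook tip (236,213), tray centre (208,307). I'll enlarge the crops for accurate pixels.

Run:
```python
from h import *
a=load('s0');b=load('t0')
def crop(c,x,y,w,h,s): return cv2.resize(c['color'][y:y+h,x:x+w,::-1],(w*s,h*s),interpolation=cv2.INTER_CUBIC)
m=np.zeros((600,800,3),np.uint8)
for (c,x,y,ox,oy,w,h,s) in [(b,150,200,0,0,100,80,4),(b,400,280,400,0,50,40,8),(a,370,145,0,320,60,70,4),(a,180,295,240,320,60,70,4),(a,300,195,480,320,80,70,4)]:
    m[oy:oy+h*s,ox:ox+w*s]=crop(c,x,y,w,h,s)
cv2.imwrite('pics/m0.png',m)
for n,uv,z in [('posttop',(166,238),228),('hooktip',(236,213),222),('plugtop',(428,297),60),('plugcrown',(433,297),98),('offcut',(348,249),70),('pipe',(342,334),55),('disc',(431,217),9),('traymid',(208,307),28)]:
    print(n,np.round(plane(b,uv,z),1))
print('scene posttop',np.round(plane(a,(391,158),228),1))
for n,uv in [('tray corners',(169,275)),('',(231,260)),('',(247,338)),('',(187,354))]: print(np.round(plane(b,uv,28),1))
```

```text
posttop [622.4 152.  228. ]
hooktip [666.1  37.9 222. ]
plugtop [ 534.  -320.7   60. ]
plugcrown [ 531.1 -320.6   98. ]
offcut [ 631.  -162.3   70. ]
pipe [ 463.2 -147.7   55. ]
disc [ 712.4 -350.8    9. ]
traymid [519.8 125.4  28. ]
scene posttop [623.8 150.  228. ]
[586.7 209.5  28. ]
[617.4  80.9  28. ]
[456.8  43.7  28. ]
[426.1 164.2  28. ]
```

View pics/m0.png

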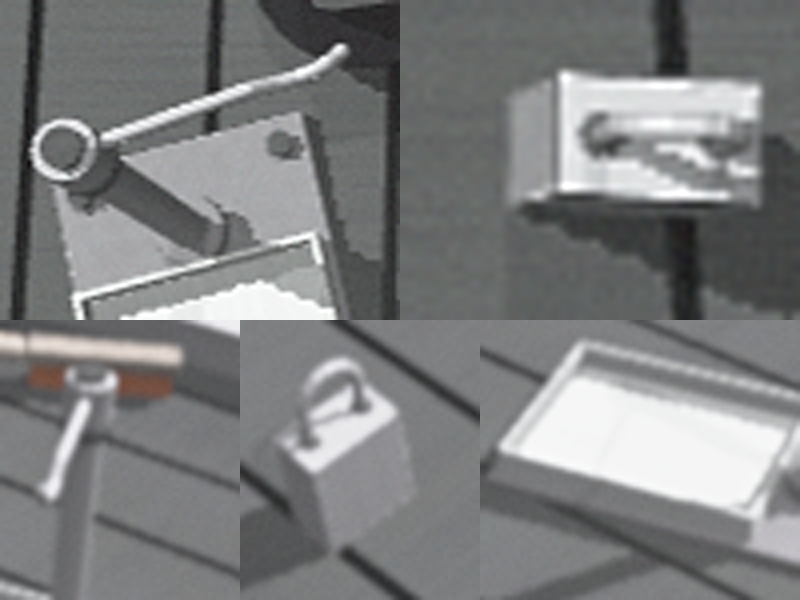

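Crops: post top at top-px (166,237.5), hook tip (236,212), plug long side roughly along world y. The tip is 122 mm from the post and the tray centre about 104 mm, both as they should be. Next come the plug's yaw and the first move.

```bash
cat >> h.py <<'E'
from scipy.spatial.transform import Rotation as Ro
def plan(xyz,yaw):
    o=get_obs(); R=Ro.from_euler('xyz',o['tcp_rot']); T=Ro.from_euler('xyz',[np.pi,0,yaw])
    print('t %.2f at'%o['time'],np.round(o['tool_pos'],1),np.round(o['tcp_rot'],3),'q',np.round(o['joint_positions'],2),'shift m',np.round(R.inv().apply(np.array(xyz)-o['tool_pos'])/1000,4),'turn',np.round((R.inv()*T).as_rotvec(),3))
E
python3 - <<'E'
from h import *
b=load('t0');a=load('s0')
C=[plane(b,(400+(x-400)/8,280+y/8),60) for x,y in [(562,72),(760,84),(760,205),(560,198)]]
C=np.array(C);print(np.round(C,1),'c',C.mean(0),[np.linalg.norm(C[i]-C[i-1]) for i in range(4)])
for i,j in((1,0),(2,3)): d=C[i]-C[j];print('y-edge yaw of normal',np.arctan2(d[1],d[0])+np.pi/2)
post=np.array([622.5,151]);th=-1.205
p=post+70*np.array([np.cos(th),np.sin(th)])
plan([*p,450],th+np.pi);
E
```

```text
[[ 550.1 -306.1   60. ]
 [ 546.7 -355.7   60. ]
 [ 516.6 -353.7   60. ]
 [ 518.8 -303.9   60. ]] c [ 533.06376307 -329.82395088   60.        ] [np.float64(31.402197473443014), np.float64(49.691091014274775), np.float64(30.133017381988658), np.float64(49.85592182639019)]
y-edge yaw of normal -0.06968677831590742
y-edge yaw of normal -0.04422372526642171
t 0.15 at [114.9 512.2 404.2] [-3.14  -0.     2.921] q [ 1.2   0.34  1.52  0.    1.28 -0.15] shift m [-0.6131 -0.2996 -0.0456] turn [-0.001  0.     0.984]
```

```bash
python3 -m pendant '[[[0,0,-0.042],[0,0,0],0.04],[[-0.613,-0.3,-0.046],[0,0,0.984],0.04],[[-0.613,-0.3,-0.046],[0,0,0.984],0.04],[[-0.613,-0.3,-0.046],[0,0,0.984],0.04],[[-0.613,-0.3,-0.046],[0,0,0.984],0.04],[[-0.613,-0.3,-0.046],[0,0,0.984],0.04],[[-0.613,-0.3,-0.046],[0,0,0.984],0.04],[[-0.613,-0.3,-0.046],[0,0,0.984],0.04],[[-0.613,-0.3,-0.046],[0,0,0.984],0.04],[[-0.613,-0.3,-0.046],[0,0,0.984],0.04]]'
python3 - <<'E'
from h import *
plan([647.5,85.6,450],-1.205+np.pi)
E
```

```text
time: 0.98
tool_pos: [408.7, 276.0, 448.8]
tcp_rot: [-3.142, -0.0, 1.931]
contact_force: [1.0, 1.4, 1.1]
grip_width: 39.9
t 0.98 at [408.7 276.  448.8] [-3.142 -0.     1.931] q [0.44 0.25 1.53 0.   1.36 0.08] shift m [-0.2623  0.1564 -0.0013] turn [-0.    -0.    -0.006]
```

```bash
python3 -m pendant '[[[-0.262,0.156,-0.001],[0,0,-0.006],0.04],[[-0.262,0.156,-0.001],[0,0,-0.006],0.04],[[-0.262,0.156,-0.001],[0,0,-0.006],0.04],[[-0.262,0.156,-0.001],[0,0,-0.006],0.04],[[-0.262,0.156,-0.001],[0,0,-0.006],0.04],[[-0.262,0.156,-0.001],[0,0,-0.006],0.04],[[-0.262,0.156,-0.001],[0,0,-0.006],0.04],[[-0.262,0.156,-0.001],[0,0,-0.006],0.04],[[-0.262,0.156,-0.001],[0,0,-0.006],0.04],[[-0.262,0.156,-0.001],[0,0,-0.006],0.04]]'
python3 - <<'E'
from h import *
plan([647.5,85.6,379],-1.205+np.pi)
snap('wrist','w1')
E
```

```text
time: 1.82
tool_pos: [647.2, 88.3, 448.6]
tcp_rot: [-3.14, -0.001, 1.941]
contact_force: [-1.2, 1.0, -0.6]
grip_width: 39.9
t 1.82 at [647.2  88.3 448.6] [-3.140e+00 -1.000e-03  1.941e+00] q [ 0.02  0.57  1.04  0.    1.53 -0.35] shift m [-0.0027 -0.0006  0.0696] turn [-0.002 -0.001  0.005]
```

View pics/w1.png

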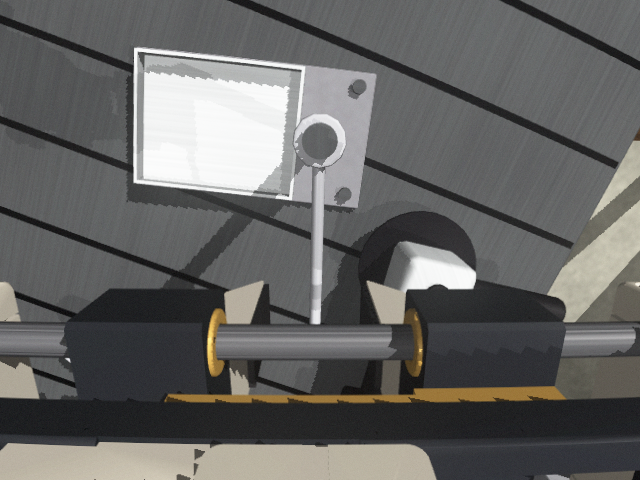

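Wrist view: the bar (317,300) is centred between the fingers, post nut at (319,142), tray corners (136,49), (304,68), (292,198), (135,183). I'll cross-check positions with this and then descend.

```bash
python3 - <<'E'
from h import *
w=load('w1');b=load('t0')
print('post',plane(w,(319.5,142),228), tri((w,(319.5,142)),(b,(166,237.5))))
C=np.array([plane(w,p,28) for p in [(136,49),(304,68),(292,198),(135,183)]]);print(C.round(1),'mid',C.mean(0))
for i,j in((1,0),(2,3)): d=C[i]-C[j];print('yaw',np.arctan2(d[1],d[0]))
for i,j in((0,3),(1,2)): d=C[i]-C[j];print('yaw',np.arctan2(d[1],d[0])-np.pi/2)
d=plane(w,(316.5,300),215)-plane(w,(319.5,170),215);print('hook',np.arctan2(d[1],d[0]))
E
python3 -m pendant '[[[-0.003,0,0.03],[0,0,0],0.04],[[-0.003,0,0.06],[0,0,0],0.04],[[-0.003,0,0.07],[0,0,0],0.04],[[-0.003,0,0.07],[0,0,0],0.04]]'
```

```text
post [625.16552654 153.12114512 228.        ] (array([624.74777355, 153.34052756, 223.45344452]), [np.float64(0.5550130427820794), np.float64(0.5550130427817481)])
[[431.7 168.8  28. ]
 [588.8 209.7  28. ]
 [622.   87.7  28. ]
 [464.4  43.6  28. ]] mid [526.73521344 127.45845295  28.        ]
yaw 0.25447097325819074
yaw 0.27317379764113375
yaw 0.2549982229743417
yaw 0.26629996369915965
hook -1.2194573194614107
time: 2.2
tool_pos: [646.7, 87.3, 377.2]
tcp_rot: [-3.136, -0.002, 1.944]
contact_force: [0.5, 0.8, 0.5]
grip_width: 39.9
```

```bash
python3 -m pendant '[[[0,0,0],[0,0,0],0.018],[[0,0,0],[0,0,0],0.018],[[0.0002,-0.0051,0],[0,0,0.0725],0.018],[[0.0007,-0.0101,0],[0,0,0.145],0.018],[[0.0017,-0.0151,0],[0,0,0.2175],0.018],[[0.0029,-0.02,0],[0,0,0.29],0.018],[[0.0045,-0.0248,0],[0,0,0.3625],0.018],[[0.0066,-0.0295,0],[0,0,0.435],0.018],[[0.0089,-0.034,0],[0,0,0.5075],0.018],[[0.0114,-0.0384,0],[0,0,0.58],0.018]]'
python3 - <<'E'
from h import *
f=-1.233-.58;plan([624+70*np.cos(f),152+70*np.sin(f),377],f+np.pi)
E
```

```text
time: 3.03
tool_pos: [608.3, 83.0, 382.2]
tcp_rot: [3.137, -0.002, 1.359]
contact_force: [2.0, 1.6, -1.0]
grip_width: 18.2
t 3.03 at [608.3  83.  382.2] [ 3.137e+00 -2.000e-03  1.359e+00] q [0.01 0.52 1.3  0.   1.31 0.22] shift m [ 0.0007 -0.0013  0.0051] turn [ 0.005 -0.002  0.031]
```

```bash
python3 -m pendant '[[[0.0002,-0.0051,0.001],[0,0,0.0725],0.018],[[0.0007,-0.0101,0.002],[0,0,0.145],0.018],[[0.0017,-0.0151,0.002],[0,0,0.2175],0.018],[[0.0029,-0.02,0.002],[0,0,0.29],0.018],[[0.0045,-0.0248,0.002],[0,0,0.3625],0.018],[[0.0066,-0.0295,0.002],[0,0,0.435],0.018],[[0.0089,-0.034,0.002],[0,0,0.5075],0.018],[[0.0114,-0.0384,0.002],[0,0,0.58],0.018],[[0.0114,-0.0384,0.002],[0,0,0.58],0.018]]'
python3 - <<'E'
from h import *
f=-2.886-.07;plan([624+70*np.cos(f),152+70*np.sin(f),379],f+np.pi)
snap('wrist','w2')
E
```

```text
time: 3.78
tool_pos: [572.8, 102.2, 380.3]
tcp_rot: [3.138, -0.003, 0.781]
contact_force: [0.5, -0.2, 0.3]
grip_width: 18.1
t 3.78 at [572.8 102.2 380.3] [ 3.138e+00 -3.000e-03  7.810e-01] q [ 0.04  0.46  1.4  -0.    1.27  0.83] shift m [ 0.0134 -0.0386  0.0012] turn [ 0.002 -0.004  0.595]
```

View pics/w2.png

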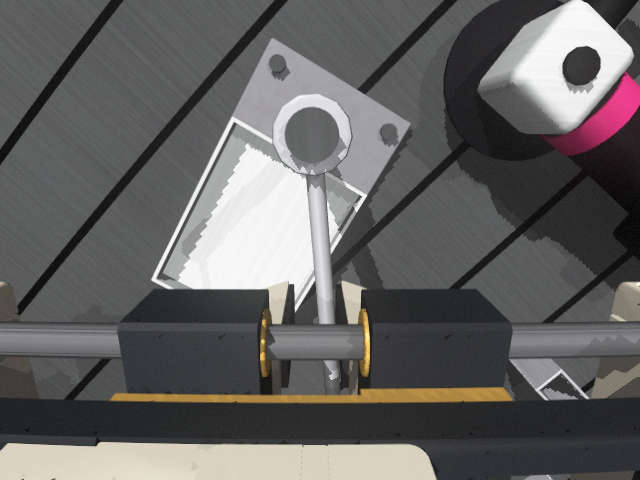

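The hook follows between the fingers (bar at (320,230), leaning on the right-hand finger). I'll sweep the rest.

```bash
python3 -m pendant '[[[0.0002,-0.0053,0],[0,0,0.075],0.018],[[0.0009,-0.0105,0],[0,0,0.15],0.018],[[0.0020,-0.0155,0.001],[0,0,0.225],0.018],[[0.0035,-0.0207,0.001],[0,0,0.3],0.018],[[0.0053,-0.0255,0.001],[0,0,0.375],0.018],[[0.0077,-0.0303,0.001],[0,0,0.45],0.018],[[0.0103,-0.0348,0.001],[0,0,0.525],0.018],[[0.0134,-0.0386,0.001],[0,0,0.595],0.018],[[0.0134,-0.0386,0.001],[0,0,0.595],0.018],[[0.0134,-0.0386,0.001],[0,0,0.595],0.018]]'
python3 - <<'E'
from h import *
f=-2.886-.07;plan([624+70*np.cos(f),152+70*np.sin(f),379],f+np.pi)
w=snap('wrist','w3');g=cv2.cvtColor(w['color'],cv2.COLOR_RGB2GRAY)
cv2.imwrite('pics/w3c.png',cv2.resize(w['color'][60:320,120:520,::-1],None,fx=2,fy=2,interpolation=2))
E
```

```text
time: 4.67
tool_pos: [555.4, 138.7, 377.4]
tcp_rot: [-3.141, -0.001, 0.192]
contact_force: [-0.2, -0.3, -0.1]
grip_width: 17.9
t 4.67 at [555.4 138.7 377.4] [-3.141e+00 -1.000e-03  1.920e-01] q [0.11 0.45 1.43 0.   1.26 1.49] shift m [-0.0001 -0.0004 -0.0016] turn [-0.    -0.001  0.006]
```

View pics/w3c.png

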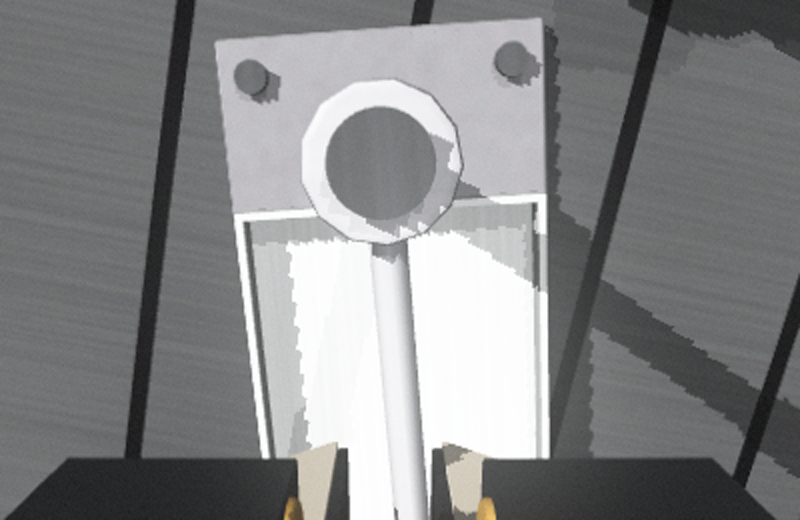

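Run:
```python
from h import *
w=load('w3')
f=lambda x,y,z: plane(w,(120+x/2,60+y/2),z)
def yaw(p,q): d=q-p;return np.arctan2(d[1],d[0])
print('post',f(381,163,228))
print('hook bar',yaw(f(390.5,260,215),f(410,508,215)),'from post',yaw(f(381,163,228),f(410,508,215)))
print('tray sides+pi',yaw(f(235,215,28),f(263,458,28)),yaw(f(546,195,28),f(550,458,28)))
print('tray near edge-90',yaw(f(235,215,28),f(546,195,28))-np.pi/2,'plate far edge',yaw(f(216,42,8),f(541,18,8))-np.pi/2)
```

```text
post [625.02397685 153.43236314 228.        ]
hook bar -2.8701856340191645 from post -2.8676648178473414
tray sides+pi -2.884761300869234 -2.880105947831286
tray near edge-90 -2.8857277485681987 plate far edge -2.880228519973713
```

```bash
python3 -m pendant '[[[0,-0.001,0],[0,0,0],0.018],[[0,-0.001,0],[0,0,0],0.018],[[0,0,0],[0,0,0],0.03],[[0,0,0],[0,0,0],0.03],[[0,0,-0.04],[0,0,0],0.03],[[0,0,-0.08],[0,0,0],0.05],[[0,0,-0.08],[0,0,0],0.09]]'
python3 - <<'E'
from h import *
plan([473,-326,440],-0.06)
E
```

```text
time: 5.3
tool_pos: [555.7, 138.7, 464.7]
tcp_rot: [3.141, -0.013, 0.188]
contact_force: [1.2, 0.2, 1.3]
grip_width: 39.0
t 5.30 at [555.7 138.7 464.7] [ 3.141 -0.013  0.188] q [0.11 0.39 1.28 0.   1.45 1.49] shift m [-0.1686  0.441   0.0228] turn [-0.001 -0.013  0.248]
```

```bash
python3 -m pendant '[[[-0.168,0.441,0.023],[0,0,0.248],0.09],[[-0.168,0.441,0.023],[0,0,0.248],0.09],[[-0.168,0.441,0.023],[0,0,0.248],0.09],[[-0.168,0.441,0.023],[0,0,0.248],0.09],[[-0.168,0.441,0.023],[0,0,0.248],0.09],[[-0.168,0.441,0.023],[0,0,0.248],0.09],[[-0.168,0.441,0.023],[0,0,0.248],0.09],[[-0.168,0.441,0.023],[0,0,0.248],0.09],[[-0.168,0.441,0.023],[0,0,0.248],0.09],[[-0.168,0.441,0.023],[0,0,0.248],0.09]]'
python3 -m pendant '[[[-0.013,0.06,0.02],[0,0,0],0.09],[[-0.013,0.06,0.02],[0,0,0],0.09],[[-0.013,0.06,0.02],[0,0,0],0.09],[[-0.013,0.06,0.02],[0,0,0],0.09]]'
python3 - <<'E'
from h import *
plan([533,-330,300],-0.06)
w=snap('wrist','w4'); t=snap('top','t4')
p=proj(w,[[533,-330,60]])[0];print(p)
x,y=int(p[0])-70,int(p[1])-70
x=max(0,min(x,500));y=max(0,min(y,340));print(x,y)
m=np.zeros((480,800,3),np.uint8)
m[:420,:420]=cv2.resize(w['color'][y:y+140,x:x+140,::-1],(420,420),interpolation=2)
m[:420,420:800]=cv2.resize(t['color'][220:360,150:277,::-1],(380,420),interpolation=2)
cv2.imwrite('pics/m4.png',m)
E
```

```text
time: 6.13
tool_pos: [481.4, -273.0, 436.4]
tcp_rot: [3.142, -0.001, -0.06]
contact_force: [0.2, 0.2, -0.1]
grip_width: 89.7
time: 6.47
tool_pos: [465.1, -331.3, 415.6]
tcp_rot: [-3.14, 0.001, -0.063]
contact_force: [-0.5, 0.5, 0.5]
grip_width: 90.1
t 6.47 at [ 465.1 -331.3  415.6] [-3.14e+00  1.00e-03 -6.30e-02] q [-0.75  0.42  1.37  0.    1.35  0.88] shift m [ 0.0678 -0.0054  0.1156] turn [-0.001  0.001 -0.003]
[308.54452386 140.16313643]
238 70
```

View pics/m4.png

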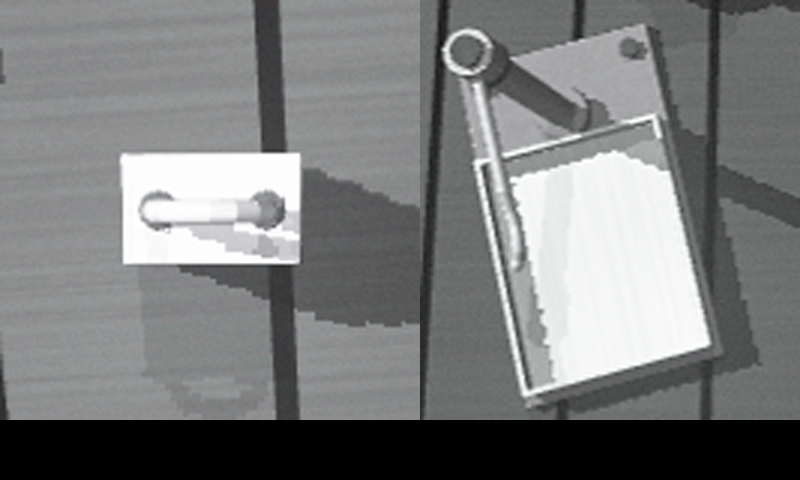

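Crop left: plug top corners (122,154), (299,153), (299,264), (124,264), square to the tool. Right: hook from nut (467,51) to tip (517,266).

Run:
```python
from h import *
w=load('w4');t=load('t4')
C=np.array([plane(w,(238+x/3,70+y/3),60) for x,y in [(122,154),(299,153),(299,264),(124,264)]])
print(C.round(1),C.mean(0))
for i,j in((1,0),(2,3)): d=C[i]-C[j];print('yaw',np.arctan2(d[1],d[0])+np.pi/2)
g=lambda x,y,z: plane(t,(150+(x-420)/2.992,220+y/3),z)
p,q=g(467,51,228),g(517,262,221);d=q-p
print('post',p,'tip',q,np.hypot(d[0],d[1]),np.arctan2(d[1],d[0]))
c=C.mean(0); plan([c[0],c[1],221],-0.06)
```

```text
[[ 549.7 -306.3   60. ]
 [ 546.9 -355.    60. ]
 [ 516.8 -353.6   60. ]
 [ 519.9 -304.4   60. ]] [ 533.34441801 -329.8394079    60.        ]
yaw -0.05696759483419389
yaw -0.06215265055181063
post [624.12697342 152.59286076 228.        ] tip [508.4468155  120.93742423 221.        ] 119.93317138874157 -2.8744854876745904
t 6.57 at [ 465.9 -329.6  416.7] [-3.141e+00 -1.000e-03 -6.000e-02] q [-0.75  0.42  1.37  0.    1.35  0.88] shift m [ 0.0673 -0.0037  0.1957] turn [-0.    -0.001  0.   ]
```

```bash
python3 -m pendant '[[[0.034,-0.002,0.02],[0,0,0],0.09],[[0.067,-0.0035,0.04],[0,0,0],0.09],[[0.067,-0.0035,0.07],[0,0,0],0.09],[[0.067,-0.0035,0.105],[0,0,0],0.09],[[0.067,-0.0035,0.14],[0,0,0],0.09],[[0.067,-0.0035,0.17],[0,0,0],0.09],[[0.067,-0.0035,0.185],[0,0,0],0.09],[[0.067,-0.0035,0.195],[0,0,0],0.09],[[0.067,-0.0035,0.195],[0,0,0],0.09],[[0.067,-0.0035,0.195],[0,0,0],0.09]]'
python3 - <<'E'
from h import *
plan([533.3,-329.8,221],-0.06)
E
```

```text
time: 7.4
tool_pos: [533.5, -330.1, 222.4]
tcp_rot: [3.141, -0.001, -0.059]
contact_force: [0.5, 0.1, 0.1]
grip_width: 90.0
t 7.40 at [ 533.5 -330.1  222.4] [ 3.141e+00 -1.000e-03 -5.900e-02] q [-0.68  0.71  1.44  0.    1.    0.95] shift m [-0.0002 -0.0003  0.0014] turn [ 0.001 -0.001  0.001]
```

Close slowly on the plug, then lift a little.

```bash
python3 -m pendant '[[[0,0,0.001],[0,0,0],0.06],[[0,0,0.001],[0,0,0],0.056],[[0,0,0.001],[0,0,0],0.053],[[0,0,0.001],[0,0,0],0.05],[[0,0,0.001],[0,0,0],0.04],[[0,0,0.001],[0,0,0],0.03],[[0,0,0.001],[0,0,0],0.03],[[0,0,0.001],[0,0,0],0.03]]'
python3 -m pendant '[[[0,0,0.001],[0,0,0],0.03],[[0,0,-0.01],[0,0,0],0.03],[[0,0,-0.03],[0,0,0],0.03],[[0,0,-0.06],[0,0,0],0.03],[[0,0,-0.09],[0,0,0],0.03],[[0,0,-0.12],[0,0,0],0.03],[[0,0,-0.15],[0,0,0],0.03],[[0,0,-0.18],[0,0,0],0.03],[[0,0,-0.2],[0,0,0],0.03],[[0,0,-0.2],[0,0,0],0.03]]'
python3 - <<'E'
from h import *
f=-2.88
s=np.array([624.6,153])+160*np.array([np.cos(f),np.sin(f)]);print(s)
plan([*s,420],f+np.pi)
E
```

```text
time: 8.07
tool_pos: [532.7, -330.7, 220.6]
tcp_rot: [-3.141, -0.0, -0.06]
contact_force: [-0.2, 1.0, 2.2]
grip_width: 49.4
time: 8.9
tool_pos: [532.9, -331.0, 425.5]
tcp_rot: [3.137, -0.007, -0.06]
contact_force: [0.8, -0.0, -4.2]
grip_width: 49.7
[470.04331002 111.62090405]
t 8.90 at [ 532.9 -331.   425.5] [ 3.137 -0.007 -0.06 ] q [-0.68  0.52  1.18 -0.    1.43  0.95] shift m [-0.0894 -0.438   0.0027] turn [ 0.006 -0.006 -0.322]
```

```bash
python3 -m pendant '[[[-0.003,-0.016,0],[0,0,-0.02],0.03],[[-0.009,-0.044,0],[0,0,-0.04],0.03],[[-0.015,-0.075,0.001],[0,0,-0.06],0.03],[[-0.022,-0.107,0.001],[0,0,-0.08],0.03],[[-0.028,-0.139,0.001],[0,0,-0.1],0.03],[[-0.035,-0.171,0.001],[0,0,-0.12],0.03],[[-0.041,-0.203,0.001],[0,0,-0.14],0.03],[[-0.048,-0.235,0.001],[0,0,-0.16],0.03],[[-0.054,-0.265,0.001],[0,0,-0.18],0.03],[[-0.059,-0.29,0.001],[0,0,-0.2],0.03]]'
python3 - <<'E'
from h import *
plan([470,111.6,420],-2.88+np.pi)
E
```

```text
time: 9.73
tool_pos: [490.2, -35.7, 417.6]
tcp_rot: [-3.14, 0.003, 0.141]
contact_force: [0.9, 0.6, -4.2]
grip_width: 50.0
t 9.73 at [490.2 -35.7 417.6] [-3.14e+00  3.00e-03  1.41e-01] q [-0.23  0.27  1.59  0.    1.28  1.2 ] shift m [ 0.0007 -0.1487 -0.0022] turn [-0.002  0.003 -0.12 ]
```

```bash
python3 -m pendant '[[[0,-0.025,-0.001],[0,0,-0.03],0.03],[[0,-0.055,-0.002],[0,0,-0.06],0.03],[[0,-0.085,-0.002],[0,0,-0.09],0.03],[[0,-0.11,-0.002],[0,0,-0.12],0.03],[[0.0007,-0.13,-0.002],[0,0,-0.12],0.03],[[0.0007,-0.142,-0.002],[0,0,-0.12],0.03],[[0.0007,-0.1487,-0.002],[0,0,-0.12],0.03],[[0.0007,-0.1487,-0.002],[0,0,-0.12],0.03],[[0.0007,-0.1487,-0.002],[0,0,-0.12],0.03]]'
python3 - <<'E'
from h import *
plan([470,111.6,359.5],-2.88+np.pi)
s=snap('scene','s5');w=snap('wrist','w5')
m=np.zeros((600,800,3),np.uint8)
m[:480,:]=0
m[:420,:360]=cv2.resize(s['color'][120:260,300:420,::-1],(360,420),interpolation=2)
m[:330,360:800]=cv2.resize(w['color'][:,:,::-1],(440,330),interpolation=3)
cv2.imwrite('pics/m5.png',m)
E
```

```text
time: 10.48
tool_pos: [471.2, 109.3, 420.6]
tcp_rot: [3.141, 0.002, 0.26]
contact_force: [-0.2, 0.7, -4.3]
grip_width: 49.8
t 10.48 at [471.2 109.3 420.6] [3.141e+00 2.000e-03 2.600e-01] q [ 0.07  0.25  1.6  -0.    1.28  1.38] shift m [-0.0004 -0.0025  0.0611] turn [ 0.     0.002 -0.001]
```

View pics/m5.png

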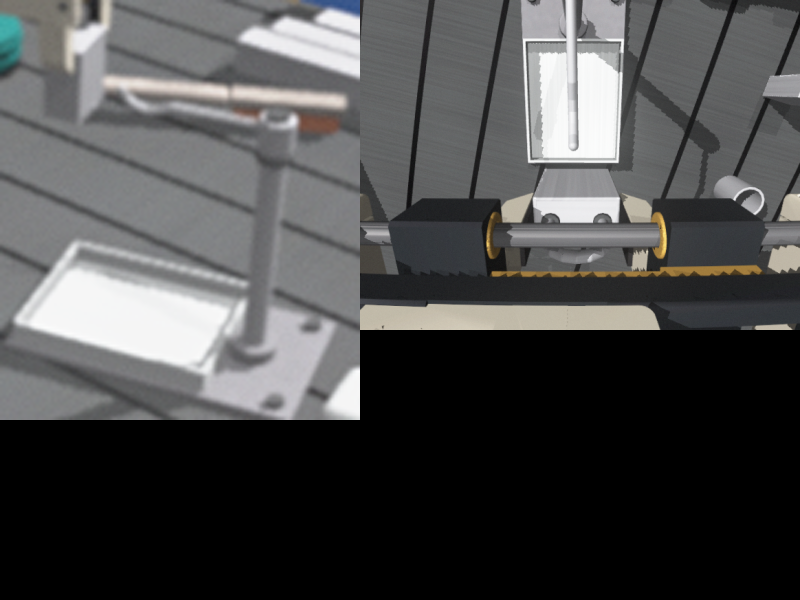

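Scene: plug held upright, left of the hook tip; the loop crown is higher than the tip. Wrist: hook tip at about (310,213) px, lined up with the loop (legs at about (276,320) and (353,320)). I'll compute the lateral offset.

Run:
```python
from h import *
w=load('w5');o=get_obs()
g=w['color'].astype(int).sum(2)
R=Ro.from_euler('xyz',o['tcp_rot'])
for n,uv,z in [('tip',(310.5,212),221),('bar',(308.4,20),215),('legL',(276,320),None),('legR',(353,320),None)]:
    if z is None: z=420.6-161
    p=plane(w,uv,z);print(n,p.round(1),'tool',R.inv().apply(p-o['tool_pos']).round(1))
for r in (60,120,180,200): # bar profile
    print(r,g[r,290:330].tolist())
```

```text
tip [507.2 120.2 221. ] tool [ 37.7  -1.9 200. ]
bar [587.6 142.4 215. ] tool [121.2  -2.7 205.9]
legL [468.8 123.9 259.6] tool [  1.5 -15.3 161.4]
legR [476.7  94.2 259.6] tool [  1.6  15.5 161.4]
60 [278, 277, 279, 266, 283, 283, 274, 282, 277, 268, 567, 659, 693, 705, 719, 711, 704, 696, 671, 626, 582, 517, 465, 387, 355, 284, 275, 283, 280, 285, 284, 264, 279, 281, 285, 275, 281, 276, 274, 275]
120 [728, 723, 717, 718, 718, 718, 723, 725, 744, 746, 742, 641, 614, 655, 674, 681, 678, 672, 674, 651, 590, 546, 491, 436, 398, 376, 434, 742, 744, 745, 741, 742, 746, 746, 748, 749, 745, 742, 743, 742]
180 [749, 747, 745, 746, 743, 747, 747, 751, 750, 748, 746, 744, 744, 668, 688, 708, 717, 725, 719, 707, 690, 662, 628, 578, 521, 448, 372, 562, 742, 744, 744, 744, 752, 749, 753, 752, 747, 745, 746, 744]
200 [750, 750, 749, 746, 746, 749, 746, 752, 752, 749, 747, 746, 747, 654, 655, 680, 685, 684, 673, 660, 635, 602, 565, 522, 479, 414, 354, 436, 746, 743, 742, 747, 752, 750, 755, 753, 749, 746, 743, 747]
```

```bash
python3 -m pendant '[[[0,-0.0022,0.01],[0,0,0],0.03],[[0,-0.0022,0.03],[0,0,0],0.03],[[0,-0.0022,0.05],[0,0,0],0.03],[[0,-0.0022,0.061],[0,0,0],0.03],[[0,-0.0022,0.061],[0,0,0],0.03],[[0,-0.0022,0.061],[0,0,0],0.03],[[0,-0.0022,0.061],[0,0,0],0.03]]'
python3 - <<'E'
from h import *
plan([470,111.6,359.5],-2.88+np.pi)
s=snap('scene','s6')
cv2.imwrite('pics/s6c.png',cv2.resize(s['color'][125:215,305:425,::-1],(720,540),interpolation=2))
E
```

```text
time: 11.17
tool_pos: [471.2, 111.3, 361.3]
tcp_rot: [3.141, -0.002, 0.259]
contact_force: [0.1, -0.6, -4.6]
grip_width: 49.9
t 11.17 at [471.2 111.3 361.3] [ 3.141e+00 -2.000e-03  2.590e-01] q [0.07 0.31 1.7  0.   1.13 1.39] shift m [-0.0011 -0.0006  0.0018] turn [ 0.    -0.002 -0.003]
```

View pics/s6c.png

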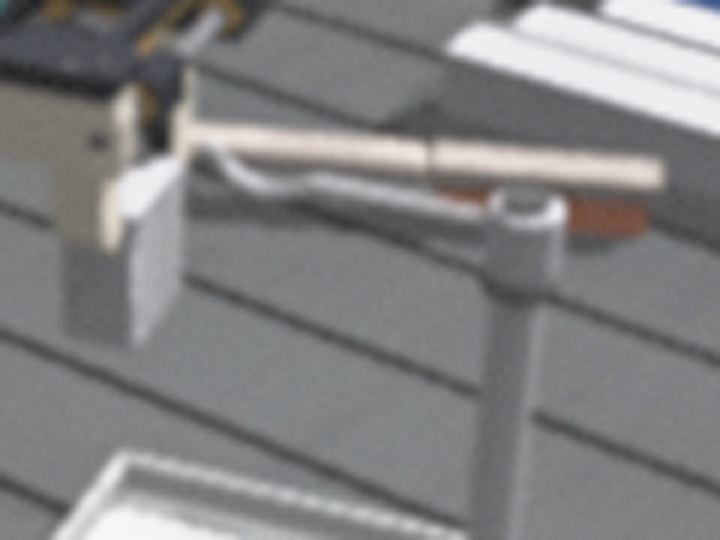

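The hook tip (crop (208,150)) stands above the tube's top edge (crop (185,165)), between the fingers. I'll thread it in gently.

```bash
python3 -m pendant '[[[0.005,0,0.001],[0,0,0],0.03],[[0.011,0,0.001],[0,0,0],0.03],[[0.017,0,0.001],[0,0,0],0.03],[[0.023,0,0.001],[0,0,0],0.03],[[0.029,0,0.001],[0,0,0],0.03],[[0.033,0,0.001],[0,0,0],0.03],[[0.033,0,0.001],[0,0,0],0.03]]'
python3 -m pendant '[[[0.005,0,0],[0,0,0],0.03],[[0.011,0,0],[0,0,0],0.03],[[0.017,0,0],[0,0,0],0.03],[[0.022,0,0],[0,0,0],0.03],[[0.026,0,0],[0,0,0],0.03],[[0.026,0,0],[0,0,0],0.03],[[0.026,0,0],[0,0,0],0.03]]'
python3 - <<'E'
from h import *
f=-2.88
s=np.array([624.6,153])+100*np.array([np.cos(f),np.sin(f)]);plan([*s,340.5],f+np.pi)
c=snap('scene','s7');w=snap('wrist','w7')
m=np.zeros((540,800,3),np.uint8)
m[:540,:480]=cv2.resize(c['color'][125:215,325:405,::-1],(480,540),interpolation=2)
m[:480,480:800]=cv2.resize(w['color'][160:400,240:400,::-1],(320,480),interpolation=2)
cv2.imwrite('pics/m7.png',m)
E
```

```text
time: 11.8
tool_pos: [503.5, 120.4, 359.3]
tcp_rot: [-3.142, -0.0, 0.26]
contact_force: [0.5, 0.3, -3.7]
grip_width: 49.8
time: 12.38
tool_pos: [527.8, 126.9, 359.3]
tcp_rot: [-3.141, 0.0, 0.26]
contact_force: [-0.1, -0.2, -3.6]
grip_width: 49.7
t 12.38 at [527.8 126.9 359.3] [-3.141  0.     0.26 ] q [0.09 0.41 1.54 0.   1.18 1.41] shift m [ 0.0002 -0.0002  0.0188] turn [-0.     0.    -0.002]
```

View pics/m7.png

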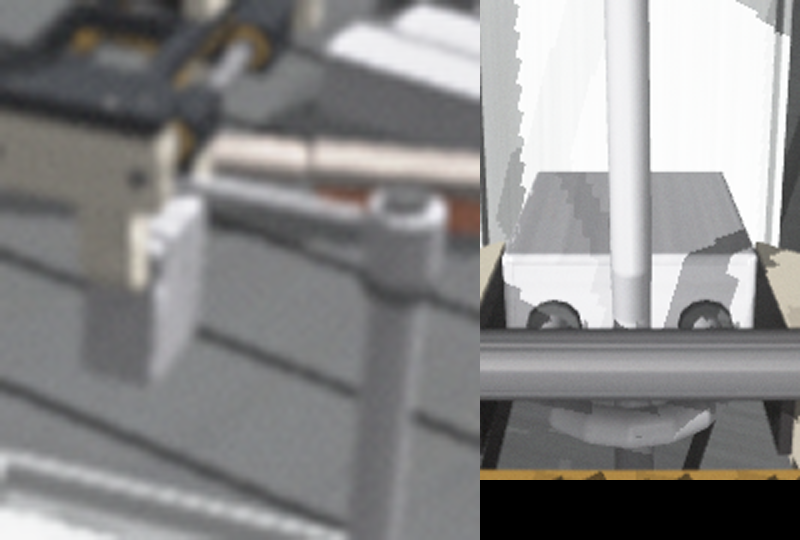

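The bar (crop (629,150)) runs centrally between the loop's legs (552 and 705), with no contact force. I'll lower it in stages while watching the force.

```bash
python3 -m pendant '[[[0,0,0.004],[0,0,0],0.03],[[0,0,0.008],[0,0,0],0.03],[[0,0,0.012],[0,0,0],0.03],[[0,0,0.015],[0,0,0],0.03],[[0,0,0.016],[0,0,0],0.03],[[0,0,0.016],[0,0,0],0.03]]'
python3 -m pendant '[[[0,0,0.001],[0,0,0],0.03],[[0,0,0.001],[0,0,0],0.03]]'
```

```text
time: 12.98
tool_pos: [527.6, 126.9, 343.0]
tcp_rot: [-3.141, 0.001, 0.26]
contact_force: [0.2, 0.2, -4.6]
grip_width: 49.6
time: 13.15
tool_pos: [527.7, 126.9, 342.5]
tcp_rot: [-3.142, -0.0, 0.26]
contact_force: [0.7, 0.3, -4.2]
grip_width: 49.4
```

```bash
python3 -m pendant '[[[0,0,0.001],[0,0,0],0.03],[[0,0,0.001],[0,0,0],0.03],[[0,0,0.001],[0,0,0],0.03]]'; python3 -m pendant '[[[0,0,0.0007],[0,0,0],0.03],[[0,0,0.0007],[0,0,0],0.03],[[0,0,0.0007],[0,0,0],0.03]]'
```

```text
time: 13.4
tool_pos: [527.7, 126.9, 341.5]
tcp_rot: [-3.142, -0.0, 0.26]
contact_force: [-0.4, -0.0, -4.1]
grip_width: 49.8
time: 13.65
tool_pos: [527.7, 126.9, 340.8]
tcp_rot: [-3.142, -0.0, 0.26]
contact_force: [0.9, -0.3, -4.8]
grip_width: 49.5
```

```bash
python3 -m pendant '[[[0,0,0.0007],[0,0,0],0.03],[[0,0,0.0007],[0,0,0],0.03],[[0,0,0.0007],[0,0,0],0.03]]'; python3 -m pendant '[[[0,0,0.0007],[0,0,0],0.03],[[0,0,0.0007],[0,0,0],0.03],[[0,0,0.0007],[0,0,0],0.03]]'
```

```text
time: 13.9
tool_pos: [527.7, 126.9, 340.3]
tcp_rot: [3.142, -0.0, 0.26]
contact_force: [0.1, -0.5, -3.3]
grip_width: 50.0
time: 14.15
tool_pos: [527.8, 126.9, 339.9]
tcp_rot: [3.142, -0.001, 0.26]
contact_force: [-0.3, -0.0, 1.4]
grip_width: 50.1
```

Seated at z≈340 as predicted (the hook carries the weight). Open slowly and let it settle.

```bash
python3 -m pendant '[[[0,0,0],[0,0,0],0.051],[[0,0,0],[0,0,0],0.052],[[0,0,0],[0,0,0],0.054],[[0,0,0],[0,0,0],0.056],[[0,0,0],[0,0,0],0.06],[[0,0,0],[0,0,0],0.07],[[0,0,0],[0,0,0],0.08],[[0,0,0],[0,0,0],0.09],[[0,0,0],[0,0,0],0.09],[[0,0,0],[0,0,0],0.09]]'
python3 -m pendant '[[[0,0,-0.005],[0,0,0],0.09],[[0,0,-0.015],[0,0,0],0.09],[[0,0,-0.03],[0,0,0],0.09],[[0,0,-0.05],[0,0,0],0.09],[[0,0,-0.075],[0,0,0],0.09],[[0,0,-0.1],[0,0,0],0.09],[[-0.03,0,-0.11],[0,0,0],0.09],[[-0.06,0,-0.11],[0,0,0],0.09],[[-0.09,0,-0.11],[0,0,0],0.09],[[-0.09,0,-0.11],[0,0,0],0.09]]'
python3 - <<'E'
from h import *
c=snap('scene','s8');w=snap('wrist','w8');t=snap('top','t8')
m=np.zeros((600,800,3),np.uint8)
m[:480,:400]=cv2.resize(c['color'][130:250,310:410,::-1],(400,480),interpolation=2)
m[:300,400:]=cv2.resize(w['color'][:,:,::-1],(400,300),interpolation=3)
m[300:600,400:]=cv2.resize(t['color'][220:370,130:330,::-1],(400,300),interpolation=2)
cv2.imwrite('pics/m8.png',m)
E
```

```text
time: 14.98
tool_pos: [527.7, 126.9, 339.4]
tcp_rot: [-3.142, 0.0, 0.26]
contact_force: [-0.6, 0.1, 0.3]
grip_width: 87.9
time: 15.82
tool_pos: [436.6, 103.2, 450.6]
tcp_rot: [-3.142, 0.001, 0.26]
contact_force: [1.1, 0.4, 0.4]
grip_width: 90.1
```

View pics/m8.png

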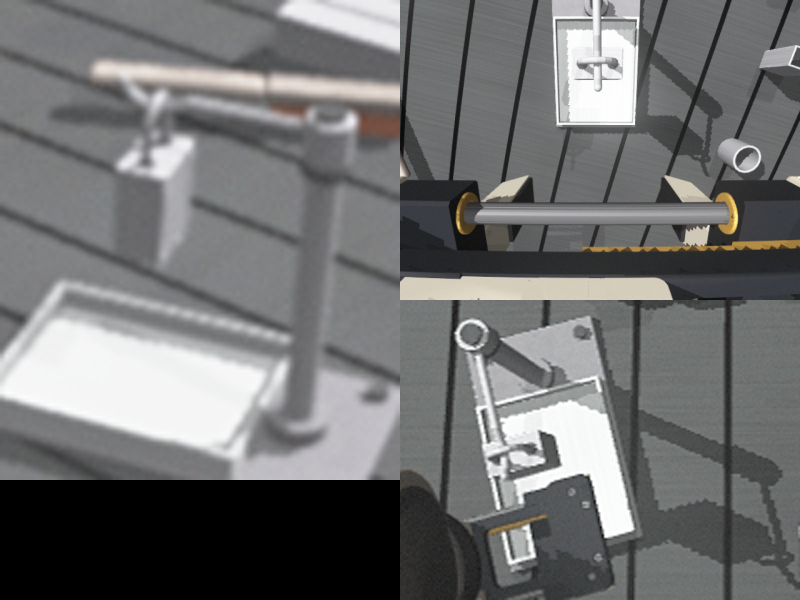

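The plug hangs upright in the bend over the tray. I'll wait a moment, then check that it is still, the hook angle and the bystanders.

```bash
python3 -m pendant '[[[-0.03,0,-0.02],[0,0,0],0.09],[[-0.05,0,-0.02],[0,0,0],0.09],[[-0.05,0,-0.02],[0,0,0],0.09],[[-0.05,0,-0.02],[0,0,0],0.09],[[-0.05,0,-0.02],[0,0,0],0.09],[[-0.05,0,-0.02],[0,0,0],0.09],[[-0.05,0,-0.02],[0,0,0],0.09],[[-0.05,0,-0.02],[0,0,0],0.09],[[-0.05,0,-0.02],[0,0,0],0.09],[[-0.05,0,-0.02],[0,0,0],0.09]]'
python3 - <<'E'
from h import *
fr=[]
for i in range(8): fr.append(capture('scene')['color'][140:215,325:375].astype(int))
n=np.abs(fr[1]-fr[0]).mean()
print('adjacent diff',n,'over .35s',[round(np.abs(f-fr[0]).mean(),2) for f in fr[1:]],'vs s8',np.abs(load('s8')['color'][140:215,325:375].astype(int)-fr[0]).mean())
w=snap('wrist','w9');t=snap('top','t9');c=snap('scene','s9')
a=load('t0')['color'].astype(int);d=np.abs(t['color'].astype(int)-a).max(2)
for nme,(x,y) in dict(offcut=(348,254),pipe=(342,336),disc=(431,217),grinder=(290,170)).items():
    k=22; print(nme,d[y-k:y+k,x-k:x+k].mean().round(2))
o=get_obs();print(o['time'],o['dq'].round(3) if hasattr(o['dq'],'round') else o['dq'])
m=np.zeros((600,800,3),np.uint8)
m[:600,:400]=cv2.resize(c['color'][130:250,320:400,::-1],(400,600),interpolation=2)
m[:480,400:]=cv2.resize(w['color'][0:192,240:400,::-1],(400,480),interpolation=2)
cv2.imwrite('pics/m9.png',m)
E
```

```text
time: 16.8
tool_pos: [392.6, 91.0, 469.2]
tcp_rot: [-3.141, 0.0, 0.26]
contact_force: [0.9, -0.2, -0.3]
grip_width: 89.8
adjacent diff 1.5515555555555556 over .35s [np.float64(1.55), np.float64(1.51), np.float64(1.53), np.float64(1.52), np.float64(1.58), np.float64(1.53), np.float64(1.52)] vs s8 1.6626666666666667
offcut 4.16
pipe 5.5
disc 4.29
grinder 4.55
17.35 [ 0.    -0.001 -0.     0.002 -0.    -0.001]
```

View pics/m9.png

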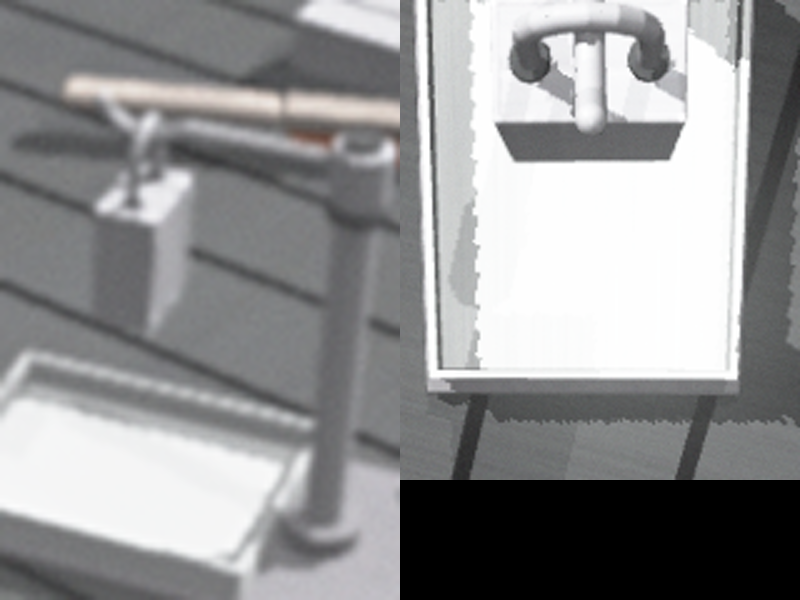

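The loop sits in the bend behind the upturned tip (tip at wrist px about (316,50)), the plug is upright, and frame differences are pure noise (still). Bystander patches are unchanged apart from noise. One last angle check, then I hand in.

Run:
```python
from h import *
w=load('w9');p=plane(w,(316.4,48),223);d=p[:2]-[624.7,153.1]
print(p,np.hypot(*d),np.arctan2(d[1],d[0]))
if abs(np.arctan2(d[1],d[0])+2.882)<0.03:
    from plant import close_job
    print(close_job())
```

```text
[506.72357371 120.11042792 223.        ] 122.50203682679097 -2.868928468049879
the job is handed in; nothing more can be done
None
```

The job is handed in at about 17.4 s of the allowed 72 s. I pushed the hook round over the tray between loosely set fingers while the plug stood on the bench. Then I gripped the plug, passed its loop over the hook's tip, lowered it until the hook took the weight, and let go.

**Last checks:**
- **Plug:** it hangs upright with its loop in the bend. Eight scene frames over 0.35 s differed only by image noise, so it is still.
- **Hook:** it points at −2.87 rad against about −2.88 for the tray's axis. That is roughly 1 mm at the seat, within calibration error. The tip measures 122.5 mm from the post (nominal 122).
- **Other objects:** image patches at the offcut, pipe stub, disc and grinder showed only small, uniform differences from the start; I did not measure their positions again.
- **Forces:** the force readings, taken at the end of each move, stayed under about 6 N.

I held the plug about 6 mm higher than the stated grip point, to keep the gripper's body clear of the hook's tip. No check failed.

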